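# Push the tub and the tin home in the worktop organiser

## Task

Tidy up by pushing two things along the worktop into the open-fronted wooden organiser: the lidded food tub into its wide bay and the short tin into its narrow bay, each right back against the back board. Only push them with the fingers: do not grip, lift or tip them. Leave the spice jar, the mug, the yoghurt pot and the pen where they are.

Things in the scene. Friction and masses are not known exactly. Their poses are not given: they have to be found in the camera images.
- organiser: Pale wooden organiser, fixed; no floor, open to the front (-x). Origin: centre of its underside; x points to the back board, y left. 87 deep, 268 wide. Board 12 thick, 70 high, front face at x +31.5. Three 12 mm thick, 16 mm high rails run from it to x -43.5, at y +128, -22, -128. Left bay 138 wide, middle y +53; right bay 94 wide, middle y -75. Yaw up to 0.2 rad either way.
- wide_stop (a point): Point on the front face of the back board in the middle of the wide (left) bay, 30 mm above the worktop; x axis into the board, y left. The rails stand out 75 mm in front of the board. The tub touches the board when its middle is 60 mm in front of this point.
- narrow_stop (a point): Point on the front face of the back board in the middle of the narrow (right) bay, 30 mm above the worktop; x axis into the board, y left. The rails stand out 75 mm in front of the board. The tin touches the board when its middle is 38 mm in front of this point.
- tub_centre (a point): Centre of the round, low lidded plastic food tub, loose, standing on the worktop to the left: 120 mm across at the lid (its widest, at the top), narrower towards the base, 61 mm high, about 0.3 kg; this point is on its axis, 30 mm above its underside.
- tin_centre (a point): Centre of the short upright food tin, loose, standing on the worktop to the right of the tub: 75 mm across, straight sides, 58 mm high, about 0.26 kg; this point is on its axis, 29 mm above its underside.
- spice_jar: Bystander: slim jar with a lid, 45 mm across, 106 mm high, loose; origin at the centre of its underside.
- mug: Bystander: mug, 92 mm across, 127 mm with its handle (at -y), 93 mm high, loose; origin under it, the bowl's axis 17 mm to +y of it.
- pot: Bystander: yoghurt pot, 72 mm across, 71 mm high, loose; origin at the centre of its underside.
- pen: Bystander: marker pen lying on the worktop, 135 mm long along its y, 17 mm thick, loose; origin at the middle of its underside.
There are look-alikes about, which are no part of the job. Leave any orange look-alike of the part that bears tin_centre alone.

How it is judged (in metres and radians):
At the end, for the whole second after the job is handed in: The tub stands flat in the wide bay and the tin stands flat in the narrow bay, each within 8 mm of touching the back board and between its rails, at rest (x of tub_centre in the frame of wide_stop between -0.068 and -0.045 m and y of tub_centre in the frame of wide_stop between -0.016 and 0.016 m and x of tin_centre in the frame of narrow_stop between -0.046 and -0.025 m and y of tin_centre in the frame of narrow_stop between -0.014 and 0.014 m and angle between each of tub_centre, tin_centre's own z axis and vertical below 0.06 rad and height (world z) of tub_centre below 0.036 m and height (world z) of tin_centre below 0.035 m and linear speed of each of food_tub, short_tin below 0.02 m/s).
It fails at once if the tub or the tin is lifted off the worktop (by more than 15 mm) (height (world z) of tub_centre above 0.045 m or height (world z) of tin_centre above 0.044 m).
It fails at once if the tub or the tin is tipped (by more than 0.35 rad) (angle between any of tub_centre, tin_centre's own z axis and vertical above 0.35 rad).
It fails at once if the tin is gripped between the fingers or pressed from above (the point between the finger pads is within 25 mm of its axis while the fingers touch it) (contact force between the fingers and short_tin above 0.5 N and horizontal distance between the grasp point and tin_centre below 0.025 m).
It fails at once if the tub is gripped by the rim or pressed from above (the point between the finger pads is within 45 mm of its axis while the fingers touch it) (contact force between the fingers and food_tub above 0.5 N and horizontal distance between the grasp point and tub_centre below 0.045 m).
It fails at once if a bystander is moved by more than 30 mm or knocked over (distance of any of spice_jar, mug, pot, pen from where it was at the start of the episode above 0.03 m or angle between any of spice_jar, mug, pot's own z axis and vertical above 0.5 rad).
It also fails if it takes over 72 s, if anything falls off the work surface, if the arm or the gripper's body presses on something with over 40 N, if the wrist force passes 120 N, or if a joint passes its speed limit or range.

## Robot

A 6-joint arm with a two-finger parallel gripper is mounted at the origin on a cart in front of the work surface, level with it; the furniture and walls round the work are solid. World frame = base frame: x ahead of the robot, y to its left, z up, the work surface at z = 0. Lengths are in m, angles in degrees, forces in N, time in s.
With the tool pointing down it reaches from about 0.275 to 0.825 m from the base axis. Payload 4.9 kg.
Tool frame: the origin (TCP) lies at the very end of the fingers, on their centre line; the grasp point (between the pads) lies 19 mm behind it; z points along the fingers, y is the line along which they close (so a half turn about z gives the same grasp; the last joint's range is limited). The gripper opens to 85 mm and grips with 20 to 120 N. Pads are 22 mm wide; open, the fingers measure 114 mm over their backs; the gripper's body (76 mm by 85 mm) begins 54 mm behind the grasp point. The pads swing forward as they close: fully open they stand 13 mm farther back than shut.
Start: joints at [64.618, 18.69, -11.035, 60.275, 0, 82.311], TCP at [0.167, 0.524, 0.198] pointing down, gripper open.
Joint ranges: [-152.03, 152.03], [-55.5, 102.48], [-74.3, 77.21], [-110.64, 120.58], [-84.22, 78.4], [-180, 180]. Speed limits (degrees/s): [147.25, 147.25, 180, 180, 180, 180].

## Interface

Orientations are given as a 3x3 rotation matrix whose columns are the frame's x, y, z axes.
In Python, from bench import bot gives the robot as it stands.
- The arm moves only by the tool move_arm, never from a script. Its arguments are lists of equal length, an entry for each row: "xyz": the shift along the tool's x, y, z in units of 40 mm (1.0 is 40 mm), a list of three; "twist": the turn about the tool's z in units of 0.15 rad (1.0 is 0.15 rad); "fingers": the opening, from 0 (shut) to 1 (fully open). A call has exactly 10 rows; each row shifts and turns the commanded pose from where the row before left it, along the tool's axes as they then stand; what a row does not reach is not made up. A row lasts 1/10 s, in which the tool goes at most 50 mm and 8.59 degrees, less where a joint would pass 70% of its speed; a pose out of reach is approached as far as the arm can. A call with a number of a shift or a turn outside -1 to 1 is refused whole. A call with a gripper value outside its range is refused whole. The fingers move at their own pace and stop on an object; the grip force is fixed at half the most. Time passes only in rows, so rows that do not move let the fingers close, or fill a call up. It gives the time, the measured TCP pose, the force, the opening and the grip force at its end, in the units of the state.
- bot.state(): the state, without advancing time (a new reading comes with each control period).
- bot.snapshot(name): name is "scene" or "top"; returns a dict with "frame" (420x560x3 uint8, blue, green, red), "z_map" (420x560 float32, m along the optical axis (not along the pixel's ray), 0 where there is no reading), "fx", "fy", "cx", "cy" (pixels), "pose" (4x4, takes a point from camera to world coordinates). Camera axes: x right, y down, z forward; pixel columns grow to the right and rows downward; lengths in m; the calibration is good to about 2 mm. A picture is of the moment at which its call begins.
- bot.hand_in(): hands the job in; it is judged then, once.
Trained networks look in the newest picture that a camera, given by its name, has taken for a name from the list of things; names that differ only in an ending like _2 or _b are one class to them, and where a whole thing is asked for, a point or a joint stands for the part that bears it (a point fixed in the world has none). Each returns a list of dicts, best first, with "score" (0 to 1); they miss things now and then, are a little off and sometimes report something else, mostly with a low value. They report only what shows in the picture. A call takes as long as a camera call. They do not tell look-alikes from the thing itself.
- bot.outline_of(camera, name): "region" (420x560 bool, what is visible of it) and "box" ([centre column, centre row, width, height] as shares, 0 to 1, of the picture: columns of its width, rows of its height, round what is visible of it).
- bot.tip_of(camera, name): "position" ([column, row] as shares, 0 to 1, of the picture: columns of its width, rows of its height: a listed point, or the origin of a listed thing).
The state is a dict: "clock": time; "joint_positions": joint angles; "joint_vel": joint speeds; "tau": joint torques, N m; "ee_pos": TCP position; "ee_rot": TCP orientation; "ft_force": force on the tool from outside, world axes, zero at the start; "torque": the same for the moment, N m; "finger_gap": opening from 0.0 (shut) to 1.0 (fully open); "grip_force": force on a finger pad.
Only numpy, scipy, OpenCV 4.12 (cv2) and the standard library are available. Lean on these libraries where they do the work, as an engineer would, in place of code of your own. Each camera call takes 0.05 s, during which the arm holds its last target. There are 200 camera calls.

## Working session

There is one attempt and no reset: what is moved stays moved. The work goes in short steps, Python scripts to look and compute and a tool call to move; the robot and the scene stay as the last step left them, time stands still between calls to the robot, and variables do not carry over. Pictures are saved under pics/ and viewed, at most 10 in all, crops included, and the job is handed in when it is done.

Besides the shell and the picture viewer there is one more tool, called in YAML: its name, and indented under it one key for each argument. move_arm: Moves the arm, as the interface text tells. Its arguments: {"type":"object","properties":{"xyz":{"type":"array"},"twist":{"type":"array"},"fingers":{"type":"array"}},"required":["xyz","twist","fingers"]}

```bash
mkdir -p pics; cat > h.py <<'E'
import numpy as np, cv2
from bench import bot
def world(s,mask=None):
    z=s["z_map"]; v,u=np.mgrid[:z.shape[0],:z.shape[1]]
    P=np.stack([(u-s["cx"])/s["fx"]*z,(v-s["cy"])/s["fy"]*z,z],-1)
    return P@s["pose"][:3,:3].T+s["pose"][:3,3]
def ray(s,px,h):
    d=s["pose"][:3,:3]@np.array([(px[0]-s["cx"])/s["fx"],(px[1]-s["cy"])/s["fy"],1]);o=s["pose"][:3,3]
    return o+d*(h-o[2])/d[2]
def circ(xy):
    A=np.c_[2*xy,np.ones(len(xy))];c=np.linalg.lstsq(A,(xy**2).sum(1),rcond=None)[0]
    return c[:2],np.sqrt(c[2]+c[:2]@c[:2])
E
python3 - <<'E'
from h import *
np.set_printoptions(precision=3,suppress=True)
st=bot.state(); print(st["clock"],st["ee_pos"],st["ee_rot"])
for c in("scene","top"):
    s=bot.snapshot(c); cv2.imwrite(f"pics/{c}0.png",s["frame"]); W=world(s); print(c,s["pose"][:3,3],s["pose"][:3,2])
    for n in("organiser","tub_centre","tin_centre","spice_jar","mug","pot","pen"):
        for o in bot.outline_of(c,n)[:3]:
            if o["score"]<.2: continue
            m=o["region"]&(s["z_map"]>0); p=W[m]
            if len(p)<5: continue
            zt=np.percentile(p[:,2],97); q=p[p[:,2]>zt-.006]
            (cc,r)=cv2.minEnclosingCircle(q[:,:2].astype(np.float32))
            b=np.array(o["box"])*[560,420,560,420]
            print(n,round(o["score"],2),b.round(),"ztop",zt.round(3),"topc",np.array(cc),round(r,3),"min",p.min(0),"max",p.max(0))
    for n,h in(("wide_stop",.03),("narrow_stop",.03),("tub_centre",.03),("tin_centre",.029),("organiser",0),("pen",0),("mug",0),("pot",0),("spice_jar",0)):
        for o in bot.tip_of(c,n)[:3]:
            px=np.array(o["position"])*[560,420]; print(" tip",n,round(o["score"],2),px.round(1),ray(s,px,h))
E
```

```text
0.0 [0.167 0.523 0.197] [[-0.953  0.304 -0.001]
 [ 0.304  0.953 -0.002]
 [ 0.    -0.002 -1.   ]]
scene [-0.34  -0.562  0.954] [ 0.647  0.417 -0.639]
organiser 0.84 [316. 194.  94.  56.] ztop 0.069 topc [0.734 0.014] 0.133 min [ 0.64  -0.126 -0.005] max [0.84  0.16  0.074]
tub_centre 0.87 [234. 215.  41.  40.] ztop 0.061 topc [0.493 0.153] 0.062 min [ 0.431  0.093 -0.003] max [0.572 0.264 0.064]
tin_centre 0.94 [234. 180.  26.  31.] ztop 0.057 topc [0.628 0.245] 0.042 min [ 0.589  0.205 -0.003] max [0.67  0.317 0.062]
tin_centre 0.88 [323. 294.  32.  42.] ztop 0.058 topc [ 0.386 -0.2  ] 0.04 min [ 0.348 -0.237 -0.004] max [ 0.468 -0.135  0.062]
tin_centre 0.75 [311. 247.  31.  36.] ztop 0.058 topc [ 0.502 -0.097] 0.04 min [ 0.462 -0.136 -0.006] max [ 0.6   -0.025  0.06 ]
spice_jar 0.76 [380. 286.  24.  45.] ztop 0.107 topc [ 0.453 -0.308] 0.024 min [ 0.427 -0.332  0.   ] max [ 0.562 -0.266  0.111]
mug 0.57 [181. 180.  31.  38.] ztop 0.091 topc [0.531 0.365] 0.05 min [0.484 0.315 0.001] max [0.578 0.439 0.095]
pot 0.9 [212. 161.  24.  27.] ztop 0.071 topc [0.67  0.361] 0.038 min [ 0.63
[... 2208 characters left out ...]
22 -0.421 -0.005] max [ 0.574 -0.296  0.105]
 tip wide_stop 0.58 [267.9 148.9] [0.715 0.065 0.03 ]
 tip narrow_stop 0.57 [315.5 140.4] [ 0.738 -0.057  0.03 ]
 tip tub_centre 0.9 [232.5 233.5] [0.5   0.152 0.03 ]
 tip tub_centre 0.18 [150.5 167.2] [0.668 0.362 0.03 ]
 tip tin_centre 0.94 [302.8 283.6] [ 0.377 -0.023  0.029]
 tip tin_centre 0.86 [374.1 277.6] [ 0.391 -0.199  0.029]
 tip tin_centre 0.77 [196.  180.5] [0.634 0.246 0.029]
 tip organiser 0.72 [288.4 152.4] [0.713 0.012 0.   ]
 tip organiser 0.42 [417.3 251.9] [ 0.455 -0.315  0.   ]
 tip mug 0.56 [143.6 218.1] [0.541 0.383 0.   ]
 tip pot 0.77 [152.6 166.4] [0.676 0.364 0.   ]
 tip spice_jar 0.7 [416.4 252. ] [ 0.455 -0.313  0.   ]
```

```bash
python3 - <<'E'
import cv2
a=cv2.imread("pics/top0.png")[110:330,110:480]; cv2.imwrite("pics/topcrop0.png",cv2.resize(a,(800,476),interpolation=cv2.INTER_CUBIC))
a=cv2.imread("pics/scene0.png")[140:340,160:445]; cv2.imwrite("pics/scenecrop0.png",cv2.resize(a,(798,560),interpolation=cv2.INTER_CUBIC))
from h import *
np.set_printoptions(precision=4,suppress=True)
for c in("top","scene"):
    s=bot.snapshot(c);W=world(s);o=bot.outline_of(c,"organiser")[0];p=W[cv2.dilate(o["region"].astype(np.uint8),np.ones((3,3)))>0]
    q=p[(p[:,2]>.058)&(p[:,2]<.085)][:,:2]
    r=cv2.minAreaRect(q.astype(np.float32)); print(c,"board top",len(q),r,cv2.boxPoints(r))
    for nm,hh in (("rails",(.009,.022)),):
        k=p[(p[:,2]>hh[0])&(p[:,2]<hh[1])][:,:2]; r=cv2.minAreaRect(k.astype(np.float32)); print(nm,len(k),r)
        cv2.boxPoints(r)
E
```

```text
top board top 604 ((0.7404475808143616, 0.013911381363868713), (0.015020353719592094, 0.26518678665161133), 6.0344557762146) [[ 0.719   0.145 ]
 [ 0.7469 -0.1187]
 [ 0.7619 -0.1172]
 [ 0.734   0.1466]]
rails 523 ((0.6984874606132507, 0.009484261274337769), (0.07653022557497025, 0.2680959105491638), 5.959519386291504)
scene board top 426 ((0.7357277274131775, 0.014149345457553864), (0.019840160384774208, 0.26669928431510925), 5.650146007537842) [[ 0.7127  0.1459]
 [ 0.739  -0.1195]
 [ 0.7587 -0.1176]
 [ 0.7325  0.1478]]
rails 546 ((0.7371532917022705, 0.024346232414245605), (0.1719202697277069, 0.28874671459198), 6.495008945465088)
```

View pics/topcrop0.png

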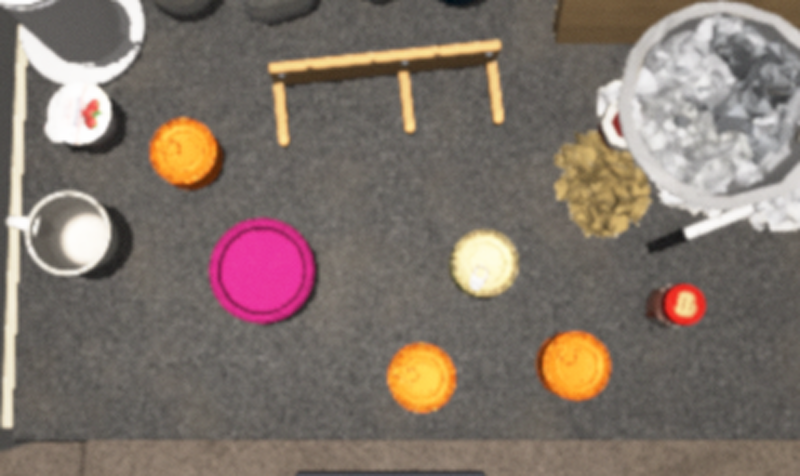

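View pics/scenecrop0.png

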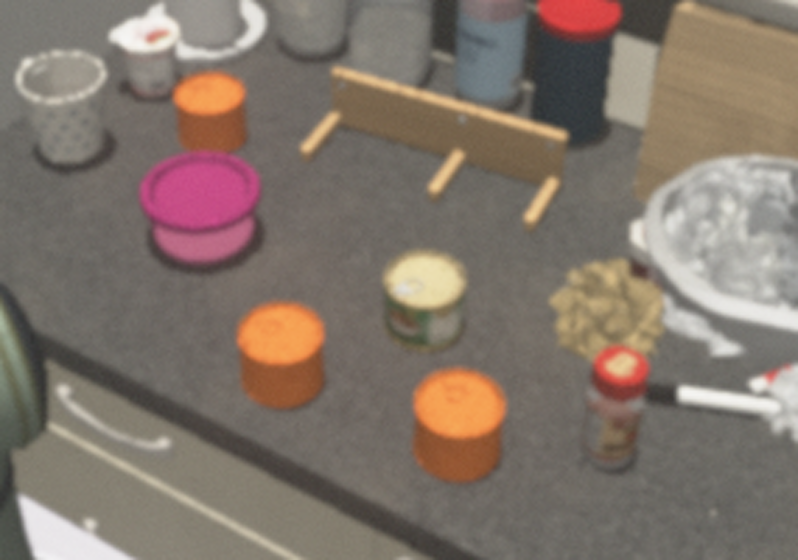

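Three orange look-alikes show in the top crop at (185,152), (422,378) and (575,366). The one that fits the description is the cream and green metal tin at (485,263), world about (0.504, -0.097), right of the tub. The scene crop confirms it at (425,300). The pink tub is at top crop (262,271), world about (0.495, 0.153). The organiser has a yaw of about 0.10 rad and its board centre is at (0.738, 0.014).

First move: go behind the tub, staying high.

move_arm:
  xyz:
    - [-0.85,-0.63,0]
    - [-0.85,-0.63,0]
    - [-0.85,-0.63,0]
    - [-0.85,-0.63,0]
    - [-0.85,-0.63,0]
    - [-0.85,-0.63,0]
    - [-0.85,-0.63,0]
    - [-0.85,-0.63,0]
    - [-0.85,-0.63,0]
    - [-0.85,-0.63,0]
  twist: [0,0,0,0,0,0,0,0,0,0]
  fingers: [0.88,0.88,0.88,0.88,0.88,0.88,0.88,0.88,0.88,0.88]

```text
clock: 2.9
ee_pos: [0.4154, 0.1791, 0.1984]
ee_rot: [[-0.953, 0.304, 0.001], [0.304, 0.953, 0.0], [-0.001, 0.001, -1.0]]
ft_force: [0.5, 0.9, 0.3]
finger_gap: 0.882
grip_force: 0.0
```

move_arm:
  xyz:
    - [0,0,0.6]
    - [0,0,0.6]
    - [0,0,0.6]
    - [0,0,0.6]
    - [0,0,0.6]
    - [0,0,0.6]
    - [0,0,0.5]
    - [0,0,0.3]
    - [0,0,0]
    - [0,0,0]
  twist: [0,0,0,0,0,0,0,0,0,0]
  fingers: [0.88,0.88,0.88,0.88,0.88,0.88,0.88,0.88,0.88,0.88]

```text
clock: 3.9
ee_pos: [0.4146, 0.1806, 0.0223]
ee_rot: [[-0.953, 0.304, -0.0], [0.304, 0.953, -0.0], [0.0, -0.0, -1.0]]
ft_force: [-0.2, -0.7, 0.2]
finger_gap: 0.881
grip_force: 0.0
```

move_arm:
  xyz:
    - [-0.2,0,0]
    - [-0.2,0,0]
    - [-0.2,0,0]
    - [-0.2,-0.03,0]
    - [-0.2,-0.05,0]
    - [-0.22,-0.08,0]
    - [-0.22,-0.08,0]
    - [-0.22,-0.08,0]
    - [-0.22,-0.08,0]
    - [-0.22,-0.08,0]
  twist: [0,0,0,0,0,0,0,0,0,0]
  fingers: [0.88,0.88,0.88,0.88,0.88,0.88,0.88,0.88,0.88,0.88]

```text
clock: 4.9
ee_pos: [0.4892, 0.1362, 0.022]
ee_rot: [[-0.953, 0.304, -0.0], [0.304, 0.953, -0.0], [0.0, -0.0, -1.0]]
ft_force: [-0.3, -0.9, 0.1]
finger_gap: 0.878
grip_force: 0.0
```

```bash
cat > look.py <<'E'
from h import *
import sys
np.set_printoptions(precision=4,suppress=True)
n=sys.argv[1]; save=len(sys.argv)>2
R=np.array([[.9948,-.102],[.102,.9948]])
for c in("top","scene"):
    s=bot.snapshot(c);W=world(s)
    if save and c in sys.argv[2]: cv2.imwrite(f"pics/{sys.argv[3]}{c}.png",cv2.resize(s["frame"][110:330,150:450],(750,550),interpolation=cv2.INTER_CUBIC))
    for o in bot.outline_of(c,n)[:4]:
        if o["score"]<.2: continue
        p=W[o["region"]&(s["z_map"]>0)]; zt=np.percentile(p[:,2],90); q=p[abs(p[:,2]-zt)<.008]
        (cc,r)=cv2.minEnclosingCircle(q[:,:2].astype(np.float32)); print(c,round(o["score"],2),np.array(cc),round(r,3),zt.round(3),
          "in stop frame w/n",(np.array(cc)-[.7266,.066])@R,(np.array(cc)-[.7397,-.0613])@R)
st=bot.state(); print(st["clock"],st["ee_pos"],st["ft_force"])
E
python3 look.py tub_centre
```

```text
scene 0.97 [0.4889 0.1499] 0.059 0.059 in stop frame w/n [-0.2279  0.1077] [-0.2279  0.2356]
5.1 [0.4886 0.1366 0.022 ] [0.4336 1.0254 0.7862]
```

```bash
python3 look.py tub_centre scene_top a; python3 -c "
import cv2,numpy as np
a=cv2.imread('pics/ascene.png');b=cv2.imread('pics/atop.png')
cv2.imwrite('pics/a2.png',cv2.resize(np.hstack([a,b]),(800,293)))"
```

```text
top 0.6 [0.4923 0.1042] 0.032 0.063 in stop frame w/n [-0.2292  0.0619] [-0.2292  0.1899]
scene 0.85 [0.4896 0.1536] 0.062 0.058 in stop frame w/n [-0.2268  0.1113] [-0.2269  0.2393]
5.3 [0.4882 0.137  0.022 ] [0.4688 0.0207 0.4473]
```

View pics/a2.png

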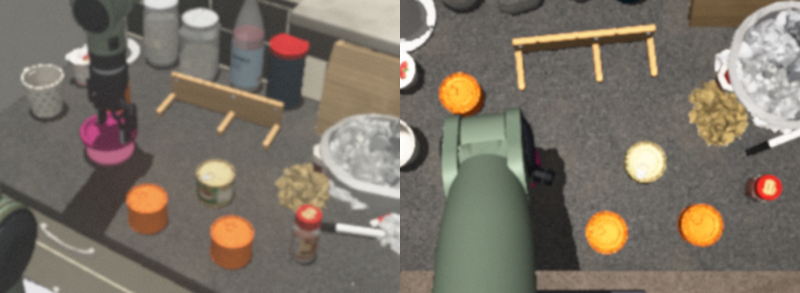

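```bash
python3 - <<'E'
from h import *
np.set_printoptions(precision=3,suppress=True)
s=bot.snapshot("scene");W=world(s)
cv2.imwrite("pics/b.png",cv2.resize(s["frame"][150:250,180:300],(720,600),interpolation=cv2.INTER_CUBIC))
st=bot.state();print(st)
for r in range(190,240,3): print(r,[tuple(np.round(W[r,c]*1000).astype(int)) for c in range(206,260,6)])
E
```

```text
{'clock': 5.35, 'joint_positions': array([  7.327,  25.411, -30.415,  34.19 ,   0.004,  24.989]), 'joint_vel': array([-0.066, -0.078,  0.175, -0.096,  0.084,  0.036]), 'tau': array([ -0.067, -43.566,  19.431,   0.005,  -0.002,   0.   ]), 'ee_pos': array([0.488, 0.137, 0.022]), 'ee_rot': array([[-0.953,  0.303, -0.   ],
       [ 0.303,  0.953,  0.   ],
       [ 0.   , -0.   , -1.   ]]), 'ft_force': array([-0.512, -0.706, -0.212]), 'torque': array([ 0.03 , -0.057,  0.029]), 'grip_force': 0.0, 'finger_gap': 0.8856864512617073}
190 [(np.int64(576), np.int64(318), np.int64(-4)), (np.int64(584), np.int64(301), np.int64(-2)), (np.int64(593), np.int64(284), np.int64(0)), (np.int64(497), np.int64(175), np.int64(107)), (np.int64(463), np.int64(125), np.int64(149)), (np.int64(468), np.int64(109), np.int64(153)), (np.int64(468), np.int64(89), np.int64(161)), (np.int64(471), np.int64(72), np.int64(166)), (np.int64(655), np.int64(193), np.int64(-3))]
193 [(np.int64(565), np.int64(309), np.int64(-5)), (np.int64(577), np.int64(295), np.int64(-6)), (np.int64(581), np.int64(274), np.int64(0)), (np.int
[... 5823 characters left out ...]
np.int64(-1)), (np.int64(438), np.int64(139), np.int64(4)), (np.int64(450), np.int64(128), np.int64(1)), (np.int64(458), np.int64(114), np.int64(1)), (np.int64(470), np.int64(102), np.int64(-2)), (np.int64(480), np.int64(89), np.int64(-4)), (np.int64(487), np.int64(74), np.int64(-2))]
238 [(np.int64(407), np.int64(178), np.int64(-2)), (np.int64(417), np.int64(165), np.int64(-3)), (np.int64(424), np.int64(149), np.int64(-1)), (np.int64(434), np.int64(137), np.int64(-2)), (np.int64(443), np.int64(123), np.int64(-3)), (np.int64(452), np.int64(109), np.int64(-3)), (np.int64(463), np.int64(97), np.int64(-6)), (np.int64(468), np.int64(80), np.int64(-1)), (np.int64(474), np.int64(64), np.int64(3))]
```

View pics/b.png

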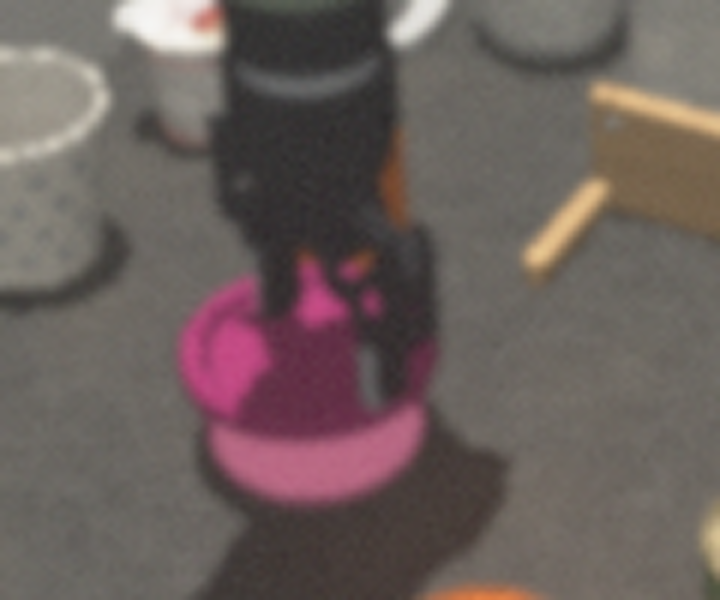

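The picture shows the fingers over the tub's lid, vanishing at lid height (crop (275,310) and (380,400)), with no force and the tub unmoved. The fingertips may be higher than the reported TCP. I'll lift, back off beside the tub, and measure the real tip height.

move_arm:
  xyz:
    - [0,0,-0.5]
    - [0,0,-0.5]
    - [0,0,-0.5]
    - [0,0,-0.5]
    - [0.5,0,0]
    - [0.5,0,0]
    - [0.5,0,0]
    - [0.5,0,0]
    - [0.5,0,0]
    - [0,0,0]
  twist: [0,0,0,0,0,0,0,0,0,0]
  fingers: [0.88,0.88,0.88,0.88,0.88,0.88,0.88,0.88,0.88,0.88]

```text
clock: 6.35
ee_pos: [0.3904, 0.1675, 0.1019]
ee_rot: [[-0.953, 0.302, -0.002], [0.302, 0.953, -0.0], [0.002, -0.001, -1.0]]
ft_force: [-0.4, -0.2, -0.4]
finger_gap: 0.88
grip_force: 0.0
```

```bash
python3 - <<'E'
from h import *
np.set_printoptions(precision=3,suppress=True)
s=bot.snapshot("scene");W=world(s);st=bot.state();e=st["ee_pos"];print(st["clock"],e,st["ft_force"])
m=(np.hypot(W[...,0]-e[0],W[...,1]-e[1])<.08)&(W[...,2]>.02)&(s["z_map"]>0)
p=W[m]
for lo in np.arange(.02,.26,.01):
    q=p[(p[:,2]>=lo)&(p[:,2]<lo+.01)]
    if len(q): print(round(lo,2),len(q),q[:,:2].min(0),q[:,:2].max(0))
v,u=np.where(m);print(u.min(),u.max(),v.min(),v.max())
cv2.imwrite("pics/c.png",cv2.resize(s["frame"][150:270,150:294],(720,600),interpolation=cv2.INTER_CUBIC))
o=bot.outline_of("scene","tub_centre")
for k in o[:1]:
    q=W[k["region"]];q=q[q[:,2]>.05];print(cv2.minEnclosingCircle(q[:,:2].astype(np.float32)),k["score"])
E
```

```text
6.4 [0.392 0.167 0.102] [ 0.476  0.4   -0.028]
0.02 38 [0.438 0.119] [0.453 0.181]
0.03 52 [0.436 0.116] [0.454 0.187]
0.04 46 [0.434 0.115] [0.47  0.184]
0.05 177 [0.43  0.113] [0.472 0.195]
0.06 31 [0.434 0.116] [0.452 0.192]
0.14 29 [0.367 0.118] [0.413 0.21 ]
0.15 52 [0.366 0.114] [0.412 0.214]
0.16 62 [0.367 0.113] [0.412 0.209]
0.17 49 [0.366 0.115] [0.411 0.212]
0.18 33 [0.362 0.101] [0.406 0.224]
0.19 82 [0.354 0.096] [0.41  0.233]
0.2 89 [0.356 0.096] [0.404 0.238]
0.21 103 [0.357 0.094] [0.402 0.236]
0.22 86 [0.356 0.097] [0.401 0.236]
0.23 120 [0.358 0.095] [0.404 0.235]
0.24 127 [0.358 0.096] [0.398 0.231]
0.25 41 [0.368 0.126] [0.39  0.151]
142 233 1 230
((0.09720976650714874, -0.1815895438194275), 0.5789852142333984) 0.74
```

View pics/c.png

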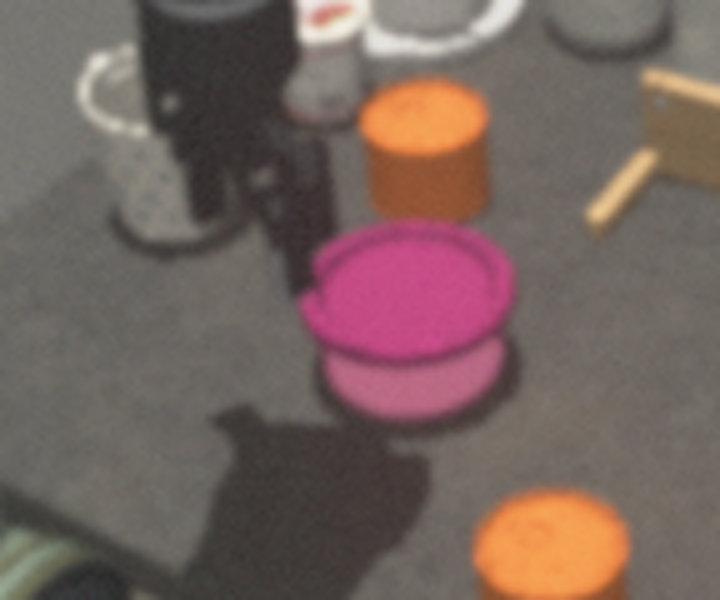

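The fingertips show at about z 0.14 while the reported TCP is 0.102. At this opening they stand some 38 mm above the reported TCP. I'll measure shut and half-open as well.

move_arm:
  xyz:
    - [0.5,0,0]
    - [0.5,0,0]
    - [0,0,0]
    - [0,0,0]
    - [0,0,0]
    - [0,0,0]
    - [0,0,0]
    - [0,0,0]
    - [0,0,0]
    - [0,0,0]
  twist: [0,0,0,0,0,0,0,0,0,0]
  fingers: [0,0,0,0,0,0,0,0,0,0]

```text
clock: 7.45
ee_pos: [0.3554, 0.1793, 0.1021]
ee_rot: [[-0.953, 0.304, -0.0], [0.304, 0.953, -0.0], [0.0, -0.0, -1.0]]
ft_force: [0.1, -0.6, 0.3]
finger_gap: -0.001
grip_force: 0.0
```

```bash
cat > tip.py <<'E'
from h import *
np.set_printoptions(precision=3,suppress=True)
s=bot.snapshot("scene");W=world(s);st=bot.state();e=st["ee_pos"];print(st["clock"],e,st["finger_gap"],st["ft_force"])
m=(np.hypot(W[...,0]-e[0],W[...,1]-e[1])<.08)&(W[...,2]>e[2]-.02)&(s["z_map"]>0)
p=W[m]
for lo in np.arange(-.02,.14,.008):
    q=p[(p[:,2]-e[2]>=lo)&(p[:,2]-e[2]<lo+.008)]
    if len(q): print(round(lo,3),len(q),q[:,:2].min(0)-e[:2],q[:,:2].max(0)-e[:2])
E
python3 tip.py
python3 - <<'E'
from h import *
s=bot.snapshot("scene");
cv2.imwrite("pics/d.png",cv2.resize(s["frame"][130:250,130:274],(720,600),interpolation=cv2.INTER_CUBIC))
E
```

```text
7.5 [0.355 0.179 0.102] 0.0003098989977705227 [ 0.8   -0.214 -0.387]
0.028 8 [-0.012 -0.011] [ 0.007 -0.002]
0.036 17 [-0.014 -0.013] [0.008 0.008]
0.044 27 [-0.013 -0.018] [0.002 0.005]
0.052 31 [-0.014 -0.017] [0.003 0.008]
0.06 15 [-0.013 -0.018] [0.003 0.005]
0.068 8 [-0.015 -0.012] [-0.002  0.026]
0.076 42 [-0.022 -0.036] [0.008 0.029]
0.084 36 [-0.023 -0.042] [0.004 0.046]
0.092 45 [-0.026 -0.049] [0.003 0.047]
0.1 59 [-0.027 -0.054] [0.006 0.054]
0.108 53 [-0.031 -0.057] [0.005 0.055]
0.116 77 [-0.031 -0.063] [0.004 0.057]
0.124 82 [-0.029 -0.063] [-0.005  0.021]
0.132 80 [-0.028 -0.05 ] [0.015 0.02 ]
```

View pics/d.png

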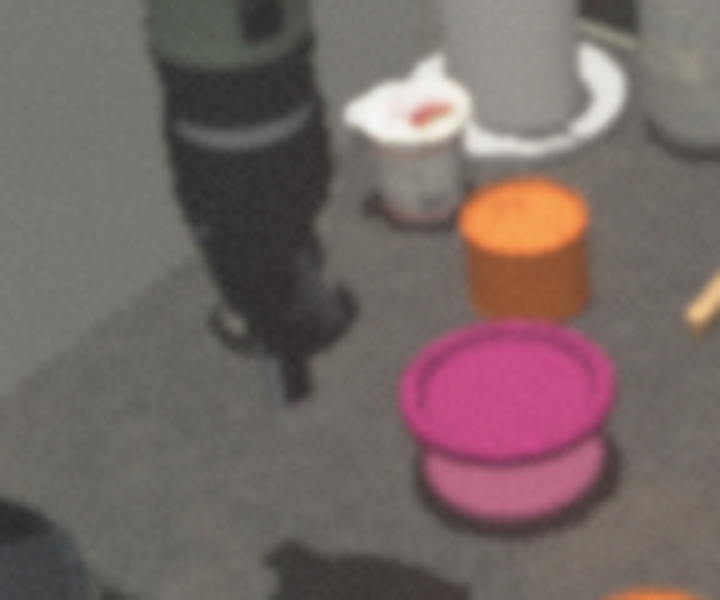

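The shut tip is at TCP + 28 mm, so the real fingertips sit 28 mm above the reported TCP: 28 mm plus about 10 mm from the opening at 0.88. I'll allow for it and lower gently behind the tub, watching the force.

move_arm:
  xyz:
    - [-0.35,0.1,0]
    - [-0.35,0.1,0]
    - [-0.35,0.1,0]
    - [0,0,0.5]
    - [0,0,0.5]
    - [0,0,0.5]
    - [0,0,0.5]
    - [0,0,0.4]
    - [0,0,0.2]
    - [0,0,0]
  twist: [0,0,0,0,0,0,0,0,0,0]
  fingers: [0.88,0.88,0.88,0.88,0.88,0.88,0.88,0.88,0.88,0.88]

```text
clock: 8.55
ee_pos: [0.3991, 0.1777, -0.0029]
ee_rot: [[-0.953, 0.304, -0.002], [0.304, 0.953, -0.0], [0.001, -0.001, -1.0]]
ft_force: [-0.5, 0.1, 0.1]
finger_gap: 0.884
grip_force: 0.0
```

```bash
cat > col.py <<'E'
from h import *
import sys
np.set_printoptions(precision=4,suppress=True)
R=np.array([[.9948,-.102],[.102,.9948]])
def tub(s,W):
    h=cv2.cvtColor(s["frame"],cv2.COLOR_BGR2HSV); m=(h[...,0]>150)&(h[...,0]<175)&(h[...,1]>150)&(W[...,2]>.045)&(W[...,2]<.075)&(W[...,1]>-.02)&(W[...,1]<.25)
    n,l,st,_=cv2.connectedComponentsWithStats(m.astype(np.uint8)); return l==1+st[1:,4].argmax()
if __name__=="__main__":
    for c in("scene","top"):
        s=bot.snapshot(c);W=world(s)
        try:
            q=W[tub(s,W)]; k=cv2.minEnclosingCircle(q[:,:2].astype(np.float32)); cc=np.array(k[0]); print(c,"tub",len(q),cc,k[1],q[:,2].mean(),"wide_stop frame",(cc-[.7266,.066])@R)
        except ValueError: print(c,"no tub")
E
python3 col.py; python3 tip.py
```

```text
scene tub 668 [0.4939 0.1513] 0.0581272654235363 0.053624312030285684 wide_stop frame [-0.2228  0.1086]
top tub 1757 [0.4966 0.1531] 0.059582531452178955 0.055865109729549486 wide_stop frame [-0.2199  0.1101]
8.7 [ 0.4    0.178 -0.001] 0.8817301491549032 [-0.007  0.074  0.527]
-0.012 32 [-0.063 -0.066] [0.042 0.078]
-0.004 1455 [-0.078 -0.079] [0.067 0.08 ]
0.004 70 [-0.075 -0.07 ] [0.056 0.066]
0.012 26 [ 0.04  -0.059] [ 0.055 -0.015]
0.02 32 [ 0.039 -0.059] [ 0.053 -0.018]
0.028 17 [ 0.039 -0.06 ] [ 0.053 -0.025]
0.036 38 [-0.023 -0.059] [0.053 0.038]
0.044 65 [-0.024 -0.064] [0.076 0.043]
0.052 172 [-0.025 -0.062] [0.08  0.041]
0.06 72 [-0.025 -0.061] [0.075 0.044]
0.068 31 [-0.023 -0.052] [0.019 0.043]
0.076 22 [-0.026 -0.046] [0.016 0.045]
0.084 37 [-0.033 -0.071] [0.011 0.059]
0.092 64 [-0.034 -0.071] [0.017 0.071]
0.1 56 [-0.036 -0.071] [0.014 0.067]
0.108 59 [-0.034 -0.073] [0.009 0.066]
0.116 70 [-0.032 -0.072] [0.009 0.067]
0.124 56 [-0.034 -0.072] [0.009 0.067]
0.132 72 [-0.034 -0.071] [0.009 0.059]
```

move_arm:
  xyz:
    - [-0.3,0,0.06]
    - [-0.3,0,0.05]
    - [-0.2,0,0]
    - [-0.15,0,0]
    - [-0.2,-0.06,0]
    - [-0.24,-0.08,0]
    - [-0.24,-0.08,0]
    - [-0.24,-0.08,0]
    - [-0.24,-0.08,0]
    - [-0.15,-0.04,0]
  twist: [0,0,0,0,0,0,0,0,0,0]
  fingers: [0.88,0.88,0.88,0.88,0.88,0.88,0.88,0.88,0.88,0.88]

```text
clock: 9.7
ee_pos: [0.4809, 0.1336, -0.0063]
ee_rot: [[-0.952, 0.305, 0.0], [0.305, 0.952, -0.0], [-0.0, -0.0, -1.0]]
ft_force: [-1.0, 1.5, 0.7]
finger_gap: 0.879
grip_force: 1.0
```

```bash
python3 col.py
```

```text
scene tub 283 [0.5421 0.1064] 0.051759567111730576 0.05383388487034324 wide_stop frame [-0.1794  0.059 ]
top tub 710 [0.5389 0.1085] 0.058933768421411514 0.056624212475148844 wide_stop frame [-0.1824  0.0614]
```

move_arm:
  xyz:
    - [-0.23,-0.06,0]
    - [-0.24,-0.06,0]
    - [-0.24,-0.06,0]
    - [-0.24,-0.06,0]
    - [-0.24,-0.06,0]
    - [-0.24,-0.06,0]
    - [-0.24,-0.06,0]
    - [-0.24,-0.06,0]
    - [-0.2,-0.06,0]
    - [-0.15,-0.05,0]
  twist: [0,0,0,0,0,0,0,0,0,0]
  fingers: [0.88,0.88,0.88,0.88,0.88,0.88,0.88,0.88,0.88,0.88]

```text
clock: 10.8
ee_pos: [0.5597, 0.0841, -0.0063]
ee_rot: [[-0.953, 0.304, 0.0], [0.304, 0.953, -0.0], [-0.0, 0.0, -1.0]]
ft_force: [-0.6, 0.9, -1.3]
finger_gap: 0.879
grip_force: 0.8
```

```bash
python3 col.py
```

```text
scene tub 219 [0.6282 0.0512] 0.04928988963365555 0.054193120065879785 wide_stop frame [-0.0994 -0.0047]
top tub 232 [0.6115 0.03  ] 0.046115536242723465 0.058934974151465286 wide_stop frame [-0.1182 -0.024 ]
```

move_arm:
  xyz:
    - [-0.12,0.04,0]
    - [-0.12,0.045,0]
    - [-0.12,0.045,0]
    - [-0.12,0.045,0]
    - [-0.12,0.045,0]
    - [-0.12,0.045,0]
    - [-0.12,0.045,0]
    - [-0.12,0.045,0]
    - [-0.12,0.04,0]
    - [0,0,0]
  twist: [0,0,0,0,0,0,0,0,0,0]
  fingers: [0.88,0.88,0.88,0.88,0.88,0.88,0.88,0.88,0.88,0.88]

```text
clock: 11.9
ee_pos: [0.6061, 0.0864, -0.0062]
ee_rot: [[-0.953, 0.304, 0.001], [0.304, 0.953, 0.0], [-0.001, 0.0, -1.0]]
ft_force: [0.2, 0.2, -0.9]
finger_gap: 0.882
grip_force: 0.2
```

```bash
python3 col.py; python3 look.py tub_centre scene e
```

```text
scene tub 181 [0.6758 0.0451] 0.04722704365849495 0.0541946912776465 wide_stop frame [-0.0527 -0.0156]
top tub 296 [0.6576 0.0338] 0.04536497965455055 0.058029522708062775 wide_stop frame [-0.072 -0.025]
top 0.64 [0.658  0.0313] 0.046 0.063 in stop frame w/n [-0.0718 -0.0276] [-0.0719  0.1004]
scene 0.62 [0.6565 0.0655] 0.062 0.06 in stop frame w/n [-0.0698  0.0066] [-0.0698  0.1346]
scene 0.21 [0.7341 0.0005] 0.12 0.067 in stop frame w/n [ 0.0008 -0.0659] [0.0008 0.062 ]
12.2 [ 0.605   0.0865 -0.0062] [ 1.3234 -0.4955 -0.405 ]
```

View pics/escene.png

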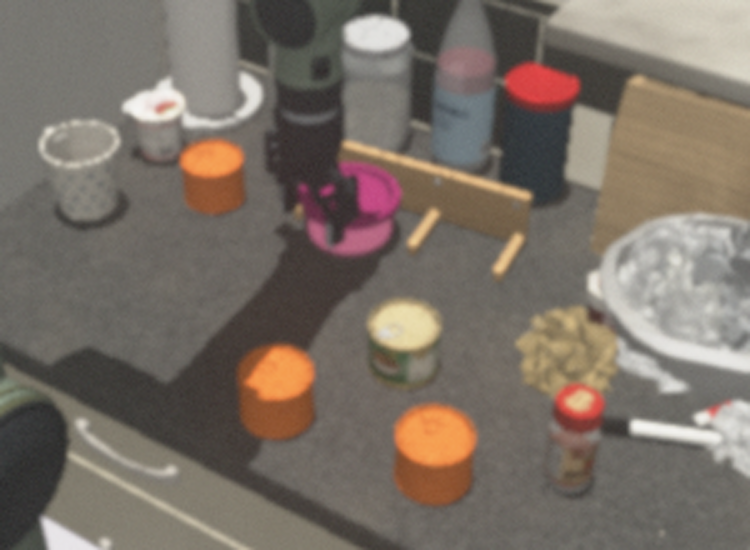

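The tub is in the wide bay, at pixel (350,215), close to the board. I'll nudge it on gently and watch the force.

move_arm:
  xyz:
    - [-0.05,0.02,0]
    - [-0.05,0.02,0]
    - [-0.05,0.02,0]
    - [-0.05,0.02,0]
    - [0,0,0]
    - [0,0,0]
    - [0,0,0]
    - [0,0,0]
    - [0,0,0]
    - [0,0,0]
  twist: [0,0,0,0,0,0,0,0,0,0]
  fingers: [0.88,0.88,0.88,0.88,0.88,0.88,0.88,0.88,0.88,0.88]

```text
clock: 13.2
ee_pos: [0.6136, 0.0871, -0.0063]
ee_rot: [[-0.953, 0.304, 0.0], [0.304, 0.953, 0.0], [-0.0, 0.0, -1.0]]
ft_force: [-0.8, -0.6, -0.2]
finger_gap: 0.88
grip_force: 0.3
```

move_arm:
  xyz:
    - [0.4,-0.1,0]
    - [0.6,-0.2,0]
    - [0.6,-0.2,0]
    - [0.6,0,0]
    - [0.6,0,-0.5]
    - [0,0,-1]
    - [0,0,-1]
    - [0.5,0.3,0]
    - [0.5,0.3,0]
    - [0.5,0.3,0]
  twist: [0,0,0,0,0,0,0,-0.9,-0.9,-0.9]
  fingers: [0.88,0.88,0.88,0.88,0.88,0.88,0.88,0.6,0.6,0.6]

```text
clock: 14.2
ee_pos: [0.4486, 0.1484, 0.0945]
ee_rot: [[-0.995, -0.101, 0.002], [-0.101, 0.995, 0.001], [-0.002, 0.0, -1.0]]
ft_force: [-1.0, 0.7, -0.4]
finger_gap: 0.598
grip_force: 0.0
```

```bash
python3 col.py; python3 look.py tin_centre; python3 - <<'E'
from h import *
np.set_printoptions(precision=4,suppress=True)
print(bot.state()["ee_rot"])
for c in("top","scene"):
    s=bot.snapshot(c);W=world(s)
    for n in("wide_stop","narrow_stop"):
        for o in bot.tip_of(c,n)[:1]: print(c,n,o["score"],ray(s,np.array(o["position"])*[560,420],.03))
    # gap along wide-bay axis: profile heights
    R=np.array([[.9948,-.102],[.102,.9948]]); q=(W[...,:2]-[.7266,.066])@R
    m=(abs(q[...,1])<.02)&(s["z_map"]>0)&(abs(q[...,0])<.14)
    x=q[m][:,0];z=W[m][:,2];i=np.argsort(x)
    for a in np.arange(-.14,.03,.005):
        k=(x>=a)&(x<a+.005)
        if k.any(): print(round(a,3),z[k].min().round(3),z[k].max().round(3),k.sum(),end=" | ")
    print()
E
```

```text
scene tub 569 [0.6641 0.0658] 0.05596684291958809 0.05387890118585886 wide_stop frame [-0.0622  0.0062]
top tub 1759 [0.669  0.0669] 0.05959511920809746 0.05627717836913866 wide_stop frame [-0.0572  0.0068]
top 0.96 [ 0.3901 -0.1993] 0.037 0.059 in stop frame w/n [-0.3618 -0.2296] [-0.3619 -0.1016]
top 0.95 [ 0.5058 -0.0989] 0.038 0.059 in stop frame w/n [-0.2365 -0.1415] [-0.2365 -0.0136]
top 0.95 [ 0.3773 -0.027 ] 0.038 0.058 in stop frame w/n [-0.3569 -0.0569] [-0.357   0.0711]
top 0.69 [0.6332 0.2445] 0.038 0.058 in stop frame w/n [-0.0747  0.1871] [-0.0748  0.3151]
scene 0.98 [ 0.5019 -0.0976] 0.04 0.056 in stop frame w/n [-0.2402 -0.1398] [-0.2403 -0.0119]
scene 0.85 [ 0.3871 -0.1983] 0.041 0.056 in stop frame w/n [-0.3647 -0.2283] [-0.3647 -0.1004]
scene 0.71 [0.6439 0.2346] 0.034 0.052 in stop frame w/n [-0.0651  0.1761] [-0.0651  0.3041]
14.5 [0.4494 0.1474 0.094 ] [-0.318   0.1037  0.2057]
[[-0.9955 -0.0946  0.0015]
 [-0.0946  0.9955  0.    ]
 [-0.0015 -0.0001 -1.    ]]
top wide_stop 0.95 [0.7234 0.0661 0.03  ]
top narrow_stop 0.58 [ 0.7404 -0.0634  0.03  ]
-0.14 -0.005 0.0
[... 822 characters left out ...]
0.135 -0.007 0.002 16 | -0.13 -0.005 0.003 19 | -0.125 -0.005 0.057 13 | -0.12 -0.005 0.062 71 | -0.115 -0.005 0.062 103 | -0.11 -0.004 0.061 65 | -0.105 -0.005 0.059 24 | -0.1 0.001 0.055 12 | -0.095 0.05 0.056 15 | -0.09 0.05 0.054 13 | -0.085 0.05 0.056 14 | -0.08 0.049 0.055 13 | -0.075 0.048 0.055 17 | -0.07 0.049 0.054 14 | -0.065 0.05 0.056 15 | -0.06 0.048 0.055 10 | -0.055 0.048 0.054 11 | -0.05 0.048 0.055 16 | -0.045 0.049 0.055 16 | -0.04 0.048 0.055 14 | -0.035 0.048 0.057 14 | -0.03 0.048 0.054 10 | -0.025 0.048 0.056 19 | -0.02 0.051 0.063 17 | -0.015 0.047 0.062 30 | -0.01 0.051 0.069 13 | -0.005 0.056 0.073 21 | 0.0 0.049 0.071 40 | 0.005 0.061 0.07 10 | 0.01 0.066 0.068 3 |
```

The tub sits against the board: x about -0.060 and y about +0.006 in the stop frame. Now the cream tin, at (0.504, -0.098).

move_arm:
  xyz:
    - [0.1,-0.78,0]
    - [0.1,-0.78,0]
    - [0.1,-0.78,0]
    - [0.1,-0.78,0]
    - [0.1,-0.78,0]
    - [0.1,-0.78,0]
    - [0.1,-0.78,0]
    - [0.07,-0.77,0]
    - [0,0,0.3]
    - [0,0,0.3]
  twist: [0,0,0,0,0,0,0,0,0,0]
  fingers: [0.55,0.55,0.55,0.55,0.55,0.55,0.55,0.55,0.55,0.55]

```text
clock: 15.8
ee_pos: [0.442, -0.1049, 0.0697]
ee_rot: [[-0.996, -0.093, 0.001], [-0.093, 0.996, -0.001], [-0.001, -0.001, -1.0]]
ft_force: [0.1, 1.4, -0.4]
finger_gap: 0.546
grip_force: 0.0
```

move_arm:
  xyz:
    - [0,0,0.3]
    - [0,0,0.3]
    - [0,0,0.3]
    - [0,0,0.3]
    - [0,0,0.3]
    - [0,0,0.3]
    - [0,0,0.2]
    - [0,0,0]
    - [0,0,0]
    - [0,0,0]
  twist: [0,0,0,0,0,0,0,0,0,0]
  fingers: [0.55,0.55,0.55,0.55,0.55,0.55,0.55,0.55,0.55,0.55]

```text
clock: 16.8
ee_pos: [0.4419, -0.1036, -0.0098]
ee_rot: [[-0.995, -0.096, 0.001], [-0.096, 0.995, -0.0], [-0.001, -0.0, -1.0]]
ft_force: [0.7, 0.2, 0.0]
finger_gap: 0.549
grip_force: 0.0
```

```bash
python3 look.py tin_centre; python3 tip.py
```

```text
top 0.92 [ 0.5067 -0.0968] 0.037 0.059 in stop frame w/n [-0.2354 -0.1395] [-0.2354 -0.0115]
top 0.86 [ 0.3773 -0.0271] 0.038 0.059 in stop frame w/n [-0.3569 -0.0569] [-0.357  0.071]
top 0.81 [0.6334 0.2441] 0.037 0.058 in stop frame w/n [-0.0745  0.1866] [-0.0746  0.3146]
scene 0.94 [ 0.3735 -0.0264] 0.04 0.056 in stop frame w/n [-0.3607 -0.0559] [-0.3608  0.072 ]
scene 0.93 [0.632  0.2432] 0.043 0.055 in stop frame w/n [-0.076   0.1859] [-0.076   0.3139]
scene 0.82 [ 0.4854 -0.1156] 0.056 0.055 in stop frame w/n [-0.2585 -0.1561] [-0.2585 -0.0281]
scene 0.55 [ 0.3873 -0.1991] 0.04 0.056 in stop frame w/n [-0.3646 -0.2291] [-0.3646 -0.1011]
17.0 [ 0.4418 -0.1035 -0.0099] [ 0.6026  0.0905 -0.4576]
17.05 [ 0.442 -0.103 -0.01 ] 0.5501973575383282 [-0.237 -0.849 -0.214]
-0.004 6 [-0.055 -0.012] [0.019 0.041]
0.004 1289 [-0.079 -0.072] [0.074 0.079]
0.012 118 [-0.075 -0.062] [0.071 0.072]
0.02 45 [-0.067 -0.032] [0.07  0.043]
0.028 43 [-0.067 -0.033] [0.065 0.042]
0.036 49 [-0.066 -0.033] [0.037 0.043]
0.044 62 [-0.067 -0.039] [0.034 0.043]
0.052 69 [-0.069 -0.068] [0.041 0.063]
0.06 151 [-0.07  -0.075] [0.063 0.073]
0.068 44 [-0.059 -0.065] [0.022 0.069]
0.076 41 [-0.018 -0.056] [0.013 0.049]
0.084 108 [-0.02  -0.059] [0.015 0.054]
0.092 67 [-0.02  -0.061] [0.016 0.055]
0.1 93 [-0.022 -0.062] [0.017 0.058]
0.108 83 [-0.021 -0.065] [0.017 0.058]
0.116 88 [-0.022 -0.067] [0.011 0.061]
0.124 104 [-0.024 -0.068] [0.011 0.064]
0.132 199 [-0.025 -0.07 ] [0.017 0.065]
```

move_arm:
  xyz:
    - [-0.2,0,0]
    - [-0.2,0,0]
    - [-0.2,0,0]
    - [-0.24,0.02,0]
    - [-0.26,0.02,0]
    - [-0.26,0.02,0]
    - [-0.26,0.02,0]
    - [-0.26,0.02,0]
    - [-0.26,0.02,0]
    - [-0.15,0.01,0]
  twist: [0,0,0,0,0,0,0,0,0,0]
  fingers: [0.55,0.55,0.55,0.55,0.55,0.55,0.55,0.55,0.55,0.55]

```text
clock: 18.05
ee_pos: [0.5335, -0.0893, -0.0103]
ee_rot: [[-0.995, -0.096, 0.001], [-0.096, 0.995, -0.0], [-0.001, -0.0, -1.0]]
ft_force: [-1.0, -0.2, 0.5]
finger_gap: 0.547
grip_force: 0.5
```

```bash
python3 look.py tin_centre
```

```text
top 0.93 [ 0.3884 -0.2063] 0.034 0.058 in stop frame w/n [-0.3642 -0.2364] [-0.3642 -0.1084]
top 0.83 [0.6333 0.244 ] 0.038 0.059 in stop frame w/n [-0.0746  0.1866] [-0.0747  0.3145]
top 0.63 [ 0.3814 -0.0111] 0.032 0.06 in stop frame w/n [-0.3513 -0.0415] [-0.3513  0.0864]
scene 0.76 [ 0.386  -0.1991] 0.04 0.056 in stop frame w/n [-0.3659 -0.2289] [-0.3659 -0.101 ]
scene 0.76 [0.6271 0.247 ] 0.042 0.056 in stop frame w/n [-0.0805  0.1902] [-0.0806  0.3181]
scene 0.66 [ 0.5691 -0.0899] 0.036 0.055 in stop frame w/n [-0.1726 -0.139 ] [-0.1727 -0.0111]
scene 0.66 [ 0.3733 -0.0255] 0.04 0.056 in stop frame w/n [-0.3608 -0.055 ] [-0.3608  0.073 ]
18.25 [ 0.5322 -0.0893 -0.0104] [-0.1954 -0.2145  0.1317]
```

move_arm:
  xyz:
    - [-0.2,0.02,0]
    - [-0.26,0.02,0]
    - [-0.26,0.02,0]
    - [-0.26,0.02,0]
    - [-0.26,0.02,0]
    - [-0.26,0.02,0]
    - [-0.26,0.02,0]
    - [-0.26,0.02,0]
    - [-0.26,0.02,0]
    - [-0.2,0.02,0]
  twist: [0,0,0,0,0,0,0,0,0,0]
  fingers: [0.55,0.55,0.55,0.55,0.55,0.55,0.55,0.55,0.55,0.55]

```text
clock: 19.25
ee_pos: [0.6312, -0.0717, -0.0103]
ee_rot: [[-0.995, -0.096, 0.0], [-0.096, 0.995, 0.0], [-0.0, -0.0, -1.0]]
ft_force: [-2.5, 0.2, 0.5]
finger_gap: 0.549
grip_force: 0.6
```

move_arm:
  xyz:
    - [-0.1,0.0,0]
    - [-0.1,0.0,0]
    - [-0.1,0.0,0]
    - [-0.1,0.0,0]
    - [-0.1,0.0,0]
    - [-0.1,0.0,0]
    - [-0.05,0.0,0]
    - [0,0,0]
    - [0,0,0]
    - [0,0,0]
  twist: [0,0,0,0,0,0,0,0,0,0]
  fingers: [0.55,0.55,0.55,0.55,0.55,0.55,0.55,0.55,0.55,0.55]

```text
clock: 20.25
ee_pos: [0.6561, -0.0694, -0.0102]
ee_rot: [[-0.995, -0.096, 0.0], [-0.096, 0.995, -0.0], [-0.0, -0.0, -1.0]]
ft_force: [-0.1, -0.5, 0.1]
finger_gap: 0.551
grip_force: 0.0
```

```bash
python3 look.py tin_centre scene_top f; python3 col.py
```

```text
top 0.84 [ 0.3902 -0.2004] 0.038 0.059 in stop frame w/n [-0.3618 -0.2307] [-0.3619 -0.1028]
top 0.57 [0.6337 0.2441] 0.038 0.058 in stop frame w/n [-0.0743  0.1867] [-0.0743  0.3146]
top 0.38 [0.6696 0.0672] 0.06 0.062 in stop frame w/n [-0.0566  0.007 ] [-0.0566  0.135 ]
scene 0.94 [0.6283 0.2477] 0.043 0.056 in stop frame w/n [-0.0793  0.1908] [-0.0793  0.3187]
scene 0.77 [ 0.3869 -0.2007] 0.04 0.056 in stop frame w/n [-0.3651 -0.2307] [-0.3651 -0.1027]
scene 0.76 [ 0.3722 -0.0248] 0.041 0.056 in stop frame w/n [-0.3619 -0.0542] [-0.3619  0.0738]
scene 0.68 [ 0.676  -0.0739] 0.041 0.056 in stop frame w/n [-0.0646 -0.134 ] [-0.0647 -0.006 ]
20.45 [ 0.656  -0.0694 -0.0102] [0.0063 0.5293 1.3183]
scene tub 591 [0.6648 0.0662] 0.05762757733464241 0.05386201644252212 wide_stop frame [-0.0615  0.0065]
top tub 1765 [0.6692 0.0676] 0.0599377304315567 0.05623153907575429 wide_stop frame [-0.057   0.0075]
```

View pics/fscene.png

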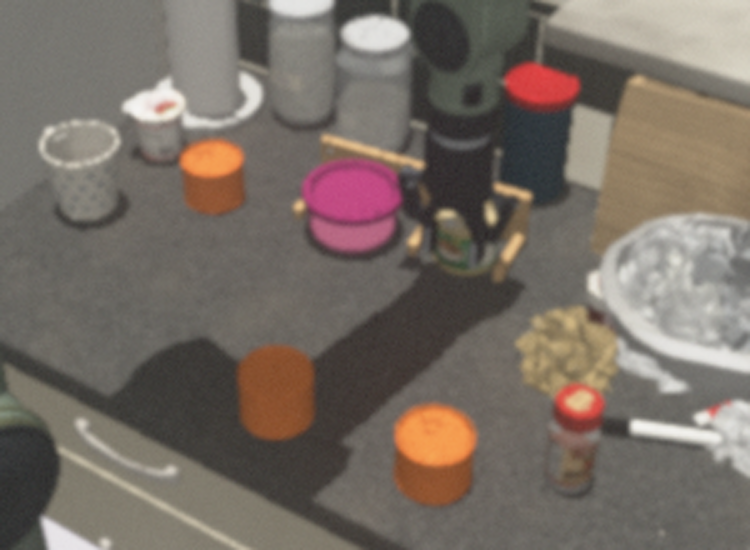

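The tin is between its rails, at pixel (462,240), and nearly home. Last slow nudge.

move_arm:
  xyz:
    - [-0.05,0.0,0]
    - [-0.05,0.0,0]
    - [-0.05,0.0,0]
    - [-0.05,0.0,0]
    - [-0.05,0,0]
    - [0,0,0]
    - [0,0,0]
    - [0,0,0]
    - [0,0,0]
    - [0,0,0]
  twist: [0,0,0,0,0,0,0,0,0,0]
  fingers: [0.55,0.55,0.55,0.55,0.55,0.55,0.55,0.55,0.55,0.55]

```text
clock: 21.55
ee_pos: [0.6633, -0.0687, -0.0107]
ee_rot: [[-0.995, -0.096, -0.005], [-0.096, 0.995, -0.001], [0.005, -0.0, -1.0]]
ft_force: [-7.3, -1.2, 5.2]
finger_gap: 0.55
grip_force: 5.0
```

move_arm:
  xyz:
    - [0.4,0,0]
    - [0.8,0,0]
    - [0.8,0,0]
    - [0.5,0,-0.5]
    - [0,0,-0.8]
    - [0,0,-0.8]
    - [0.8,0,0]
    - [0.8,0,0]
    - [0.8,0,0]
    - [0,0,0]
  twist: [0,0,0,0,0,0,0,0,0,0]
  fingers: [0.55,0.55,0.55,0.55,0.55,0.55,0.55,0.55,0.55,0.55]

```text
clock: 22.55
ee_pos: [0.4666, -0.0866, 0.0734]
ee_rot: [[-0.995, -0.095, -0.004], [-0.095, 0.995, 0.001], [0.003, 0.001, -1.0]]
ft_force: [0.3, -0.3, 0.1]
finger_gap: 0.55
grip_force: 0.0
```

```bash
cat > fin.py <<'E'
from h import *
np.set_printoptions(precision=4,suppress=True)
R=np.array([[.9948,-.102],[.102,.9948]]); print(bot.state()["clock"])
for c in("top","scene"):
    s=bot.snapshot(c);W=world(s)
    for n,st,b in(("tub",[.7266,.066],.069),("tin",[.7397,-.0613],.047)):
        q=(W[...,:2]-st)@R; m=(abs(q[...,1])<b+.01)&(q[...,0]>-.15)&(q[...,0]<-.001)&(W[...,2]>.045)&(W[...,2]<.066)&(s["z_map"]>0)
        k=q[m]; cc=cv2.minEnclosingCircle(k.astype(np.float32)); print(c,n,len(k),k.min(0),k.max(0),cc,"z",np.percentile(W[m][:,2],[5,50,95]))
    q=(W[...,:2]-[.7266,.066])@R; m=(W[...,2]>.066)&(W[...,2]<.08)&(abs(q[...,0])<.03)&(q[...,1]<.08)&(q[...,1]>-.21); print("board x",np.percentile(q[m][:,0],[2,50,98]),m.sum())
    cv2.imwrite(f"pics/g{c}.png",cv2.resize(s["frame"][120:240,200:360],(800,600),interpolation=cv2.INTER_CUBIC))
E
python3 fin.py
```

```text
22.55
top tub 1773 [-0.1164 -0.052 ] [-0.001  0.066] ((-0.05728117376565933, 0.0069387503899633884), 0.05979281663894653) z [0.0503 0.0557 0.0633]
top tin 697 [-0.0719 -0.0391] [-0.0012  0.0341] ((-0.03451775386929512, -0.003001695265993476), 0.037917379289865494) z [0.0511 0.0553 0.0597]
board x [0.0023 0.0082 0.0144] 494
scene tub 276 [-0.1184 -0.0789] [-0.0012  0.0785] ((-0.03718247637152672, -0.0005411378806456923), 0.08624880015850067) z [0.0492 0.0545 0.0625]
scene tin 466 [-0.0796 -0.0563] [-0.001   0.0552] ((-0.02154446952044964, -0.0005749323172494769), 0.05936792865395546) z [0.048  0.0542 0.0605]
board x [-0.0035  0.0038  0.0112] 137
```

View pics/gtop.png

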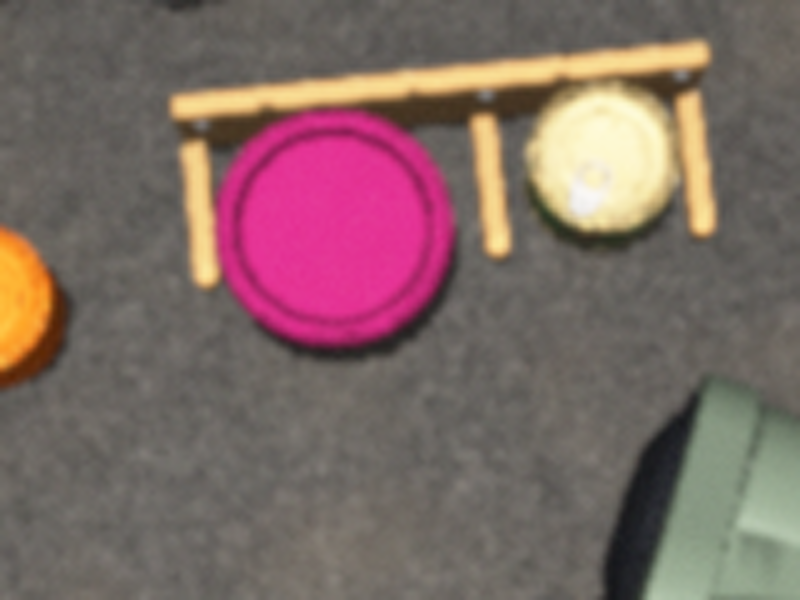

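The tub, at (336,228), and the tin, at (602,160), stand between their rails and against the board. I'm handing in.

```bash
python3 -c "
from bench import bot
print(bot.hand_in())"
```

```text
the job is handed in; nothing more can be done
None
```

I pushed the tub into the wide bay and the cream tin into the narrow bay, both against the back board, and handed the job in at about 23 s; no verdict came back, and my first pass slid the fingers over the tub's lid (no force, tub unmoved) before I corrected for fingertips sitting 28 mm above the reported TCP.

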